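Fit the bayonet fuse carrier

ROBOT

A 6-joint arm with a two-finger parallel gripper is mounted at the origin on the work surface. World frame = base frame: x ahead of the robot, y to its left, z up, the work surface at z = 0. Lengths are in m, angles in rad, forces in N, time in s.
With the tool pointing down it reaches from about 0.35 to 0.975 m from the base axis. Payload 4.9 kg.
Tool frame: the origin (TCP) lies between the finger pads; the fingertips stand 14 mm ahead of it and the grasp point (between the pads) lies 5 mm behind it (manip.finger_overhang is the distance from the TCP to the fingertips, in m); z points along the fingers, y is the line along which they close (so a half turn about z gives the same grasp; the last joint's range is limited). The gripper opens to 85 mm and grips with 20 to 120 N. Pads are 22 mm wide; open, the fingers measure 114 mm over their backs; the gripper's body (76 mm by 85 mm) begins 54 mm behind the grasp point. The pads swing forward as they close: fully open they stand 13 mm farther back than shut.
Start: joints at [-0.119, 0.053, 1.613, -0, 1.476, -0.119], TCP at [0.625, 0, 0.245] pointing down, gripper open.
Joint ranges: [-3.01, 3.01], [-1.01, 2.22], [0.06, 2.58], [-1.02, 4.17], [0.09, 2.62], [-3.14, 3.14]. Speed limits (rad/s): [2.57, 2.57, 3.14, 3.14, 3.14, 3.14].

INTERFACE

Orientations are given as a unit quaternion [w, x, y, z].
In Python, from plant import manip, grab_frame gives the robot as it stands.
- The arm moves only by the tool servo_tool, never from a script. Its argument "deltas" is a list that holds one entry, the list of rows, each a list of 5 numbers: the opening in per cent of the stroke, from 0 (shut) to 100 (fully open), then the shift along the world's x, y, z in m, then the turn about the world's z in degrees. A call has exactly 8 rows; each row shifts and turns the commanded pose from where the row before left it; what a row does not reach is not made up. A row lasts 1/10 s, in which the tool goes at most 50 mm and 8.59 degrees, less where a joint would pass 70% of its speed; a pose out of reach is approached as far as the arm can. A call is refused whole if a number of a shift passes 0.05 or a number of a turn 8.59, either way. A call with a gripper value outside its range is refused whole. The fingers move at their own pace and stop on an object; the grip force is fixed at half the most. Time passes only in rows, so rows that do not move let the fingers close, or fill a call up. It gives the time, the measured TCP pose, the force, the opening and the grip force at its end, in the units of the state.
- manip.state(): the state, without advancing time (a new reading comes with each control period).
- grab_frame(name): name is "scene" or "side" or "wrist"; returns a dict with "pixels" (480x640x3 uint8, red, green, blue), "z_map" (480x640 float32, m along the optical axis (not along the pixel's ray), 0 where there is no reading), "fx", "fy", "cx", "cy" (pixels), "dist" ([k1, k2, p1, p2, k3] as OpenCV has them; the pictures are not rectified), "rvec" (rotation vector, rad) and "tvec" (3), from world to camera coordinates, as OpenCV has them; the wrist camera has in their place "T_tool_cam" (4x4, takes a point from camera to tool coordinates, whose origin is the TCP and whose axes are the flange's). Camera axes: x right, y down, z forward; pixel columns grow to the right and rows downward; lengths in m; the calibration is good to about 2 mm. A picture is of the moment at which its call begins: read the wrist's pose just before it.
- manip.job_done(): hands the job in; it is judged then, once.
The state is a dict: "time": time; "joint_pos": joint angles; "joint_vel": joint speeds; "joint_efforts": joint torques, N m; "tool_pos": TCP position; "tool_rot": TCP orientation; "contact_force": force on the tool from outside, world axes, zero at the start; "ft_torque": the same for the moment, N m; "gripper_width": opening from 0.0 (shut) to 1.0 (fully open); "grasp_force": force on a finger pad.
Only numpy, scipy, OpenCV 4.12 (cv2) and the standard library are available. Lean on these libraries where they do the work, as an engineer would, in place of code of your own. Each camera call takes 0.05 s, during which the arm holds its last target. There are 200 camera calls.

TASK

Fold the fuse panel's clear guard right back to its stop, then take the fuse carrier with the bar-shaped knob from the wooden rack and fit it in the panel's empty holder: lugs into the keyways, push it down against the spring and turn it a quarter turn clockwise (seen from above) to its stop. Finish holding it there: do not let go of the knob, and leave the guard open and everything else where it is.

Things in the scene. Friction and masses are not known exactly. Their poses are not given: they have to be found in the camera images.
- panel: Grey steel fuse panel lying face up on the bench, fixed, 242 mm (x) by 167 mm (y), face 70 mm above the bench. Origin at bench height under the middle of its row of three fuse places, 60 mm apart along x at y = 0; z up. A 12 mm high terminal strip lies at y = 46 to 62 mm. Two thin pillars 50 mm high (rests of the shut guard) stand at x = +-106, y = -45 mm.
- guard (a joint): Angle of the clear guard over the fuse places, rad: 0 lies flat over the knobs, its free edge towards the panel's -y; 1.57 upright; 1.92 its open stop, leaning away. Found at 0.6 to 1.0. Stiff hinge: it stays where left and takes 2 to 3 N at the free edge. Closed fingers can push it by the inner face.
- guard_hinge (a point): middle of the guard's hinge line, which runs along the panel's x at the panel's y = +75 mm, 122 mm above the bench, between two 12 mm wide brackets at x = +-113 mm.
- guard_edge (a point): middle of the guard's free edge, 125 mm from the hinge. The guard is a flat plate 210 mm long along the hinge, 4 mm thick, with a 14 mm wide, 7 mm thick aluminium strip along this edge.
- holder: The empty bayonet fuse holder: grey moulding, fixed in one of the panel's three places (which one varies). Origin on its axis, in the top face of its round bezel, 6 mm above the panel's face; z up, its x, y along the panel's. Bore 25 mm across, 1.5 mm play all round for the barrel; two keyways for the lugs on +x and -x. The other two places hold fitted carriers, fixed.
- holder_key (a point): mouth of the +x keyway, in the bezel's top face, 14.5 mm from the axis. Keyways about 11 mm wide, 33 mm over both: they let the lugs through the 5.5 mm thick lip with about 0.18 rad play either way.
- holder_notch (a point): above the +y notch, 14.5 mm from the axis. Once below the lip the lugs turn clockwise (seen from above) a quarter turn to a stop, from the keyways on +-x to notches (2 mm deep, 0.19 rad play) on +-y; anticlockwise is blocked. They turn only while the carrier's flange is under 1.8 mm above the bezel; let up in the notches it rests 3.8 mm above.
- contact (a joint): travel (m) of the holder's sprung contact, 0 to 0.0135, down is positive. The fuse's tip meets it when the carrier's flange is 12 mm above the bezel; it pushes up 4 N there, 8 N when locked (0.0082), 10 N with the flange right down on the bezel (0.012).
- carrier: The fuse carrier to fit: black knob with a straight bar grip, barrel with two lugs and a cartridge fuse below; 40 to 85 g, loose, hanging by its flange in one of the rack's slots. Origin on its axis in the flange's underside; z up, x along bar and lugs (half a turn makes no difference). Flange 38 mm across, z 0 to 6 mm. None while gripped.
- carrier_bar (a point): middle of the bar grip, 18 mm above the carrier's origin. Bar 32 mm long (x), 12 mm thick (y), 24 mm high (carrier z 6 to 30 mm): grip it across its thickness.
- carrier_tip (a point): tip of the fuse, 50 mm below the carrier's origin. Fuse 14 mm across; barrel 22 mm across from z 0 to -22, tapered below -17; lugs at z -7.3 to -11.3, 31 mm over both, 6 mm wide.
- rack: Fixed wooden rack block 205 mm (x) by 56 mm (y), 60 mm high, with three slots at x = -64, 0, 64 mm, each 34 mm (along x) by 25 mm. Origin under its middle at bench height, z up.
- spare0: A spare carrier of another type standing in the rack: round knurled knob 27 mm across and 16 mm high on a 38 mm flange, no bar. Not to be fitted. Origin on its axis in the underside of the flange, z up.
- spare1: Another spare carrier of another type standing in the rack: round knurled knob 27 mm across and 16 mm high on a 38 mm flange, no bar. Not to be fitted. Origin on its axis in the underside of the flange, z up.
- screwdriver: screwdriver 190 mm long lying on the bench; bystander.
- tape: roll of tape lying flat, 90 mm across, 19 mm high; bystander; origin under its centre.
- meter: black hand-held multimeter lying on its back, 145 by 78 by 34 mm high; bystander; origin under its centre.
- gland: plastic cable gland standing on the bench, 39 mm across, 40 mm high; bystander; origin under its centre.
Mind the look-alikes: they are no part of the job. Leave any blue or pink look-alike of the carrier alone.

How it is judged:
By the outcome, as a careful person would: the job done as asked, in the order asked, and still so for the second after the job is handed in, while the arm keeps its last pose, push and grip.
It also fails if it takes over 67 s, if anything falls off the work surface, if the arm or the gripper's body presses on something with over 40 N, if the wrist force passes 120 N, or if a joint passes its speed limit or range.

## Working session

There is one attempt and no reset: what is moved stays moved. The work goes in short steps, Python scripts to look and compute and a tool call to move; the robot and the scene stay as the last step left them, time stands still between calls to the robot, and variables do not carry over. Pictures are saved under pics/ and viewed, at most 10 in all, crops included, and the job is handed in when it is done.

Besides the shell and the picture viewer there is one more tool, called after "Call:" as name([rows], argument=value, ...), one row to a line, values as JSON. servo_tool: Moves the arm, as the interface text tells. Its arguments: {"type":"object","properties":{"deltas":{"type":"array"}},"required":["deltas"]}

```bash
mkdir -p pics; cat > h.py <<'E'
import numpy as np, cv2
from scipy.spatial.transform import Rotation as R
from plant import manip, grab_frame
def grab(n):
    s=manip.state(); f=grab_frame(n); f['s']=s
    K=np.array([[f['fx'],0,f['cx']],[0,f['fy'],f['cy']],[0,0,1.]]); f['K']=K
    if n=='wrist':
        q=s['tool_rot']; T=np.eye(4); T[:3,:3]=R.from_quat([q[1],q[2],q[3],q[0]]).as_matrix(); T[:3,3]=s['tool_pos']
        f['M']=T@np.array(f['T_tool_cam'])
    else:
        T=np.eye(4); T[:3,:3]=R.from_rotvec(np.ravel(f['rvec'])).as_matrix(); T[:3,3]=np.ravel(f['tvec']); f['M']=np.linalg.inv(T)
    return f
def cloud(f):
    v,u=np.mgrid[0:480,0:640]; p=np.stack([u,v],-1).reshape(-1,1,2).astype(np.float64)
    n=cv2.undistortPoints(p,f['K'],np.array(f['dist'],float)).reshape(480,640,2)
    c=np.concatenate([n,np.ones((480,640,1))],-1)*f['z_map'][...,None]
    w=c@f['M'][:3,:3].T+f['M'][:3,3]; w[f['z_map']==0]=np.nan; return w
def onz(f,u,v,z):
    n=cv2.undistortPoints(np.array([[[u,v]]],float),f['K'],np.array(f['dist'],float)).ravel()
    d=f['M'][:3,:3]@np.array([*n,1]); o=f['M'][:3,3]; return o+d*(z-o[2])/d[2]
def save(f,name): cv2.imwrite('pics/'+name,f['pixels'][...,::-1])
def proj(f,P):
    W=np.linalg.inv(f['M']); return cv2.projectPoints(np.array(P,float).reshape(-1,1,3),cv2.Rodrigues(W[:3,:3])[0],W[:3,3],f['K'],np.array(f['dist'],float))[0].reshape(-1,2)
E
python3 - <<'E'
from h import *
import pickle
for n in ('scene','side'):
    f=grab(n); save(f,n+'0.png'); pickle.dump(f,open(n+'0.pkl','wb')); print(n,f['M'][:3,3],f['M'][:3,2])
print(manip.state())
E
```

```text
scene [ 1.02009594 -0.70152249  0.77421455] [-0.43940158  0.62019217 -0.64983685]
side [-0.04183147 -0.62636157  0.7447902 ] [ 0.58401345  0.53850997 -0.60740045]
{'time': 0.1, 'joint_pos': array([-1.19033709e-01,  5.33103364e-02,  1.61416393e+00,  7.26011209e-06,
        1.47600691e+00, -1.18984320e-01]), 'joint_vel': array([-0.00215582,  0.00031137, -0.003305  , -0.00061962, -0.00035499,
        0.00090171]), 'joint_efforts': array([ 6.14647306e-04, -3.94903493e+01, -3.71363103e+01, -4.52310599e-05,
        3.99340541e-03, -4.17574097e-05]), 'tool_pos': array([6.24457888e-01, 4.61167233e-05, 2.44169527e-01]), 'tool_rot': array([-7.44478064e-04,  7.07124173e-01,  7.07088759e-01, -5.80855924e-04]), 'contact_force': array([-0.51509193,  0.23287202, -0.68763603]), 'ft_torque': array([ 0.00013706, -0.02302127,  0.03523585]), 'grasp_force': 0.0, 'gripper_width': 0.998774376561533}
```

View pics/scene0.png

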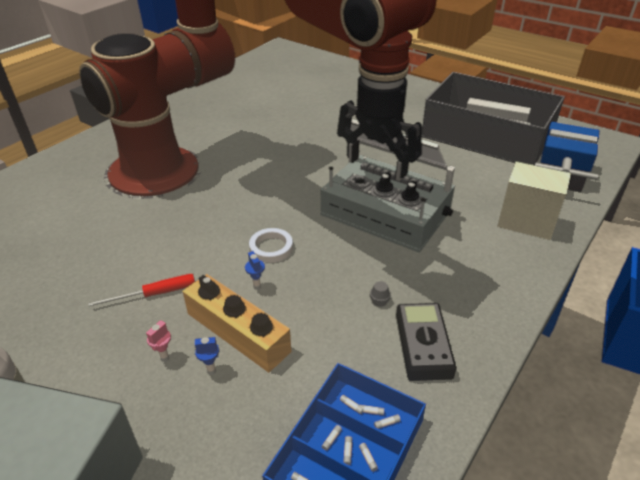

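View pics/side0.png

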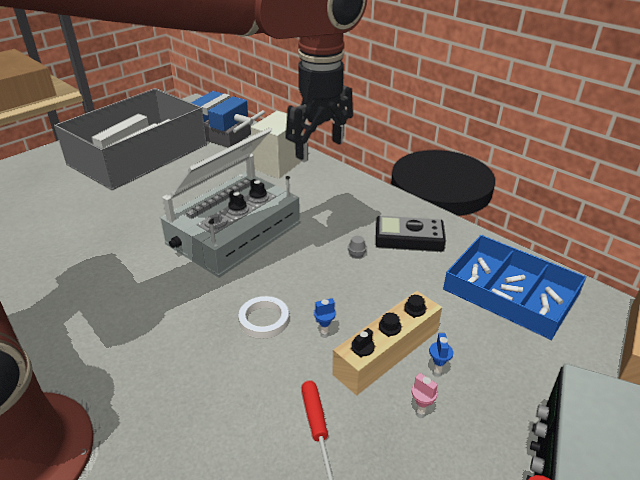

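The scene view shows the rack at (235,320) and the panel at (385,205), with the guard half open. The empty holder is at about (360,180), or (212,222) in the side view. Candidates for the carrier:
- Rack knobs at scene (207,285), (233,305) and (261,322). The one at (207,285) looks bar-shaped and the other two look round.
- Blue look-alikes at (255,265) and (206,350), and a pink one at (158,338). These are excluded by colour.

Next I measure and confirm the choice in a crop.

```bash
python3 - <<'E'
from h import *
import pickle
F={n:pickle.load(open(n+'0.pkl','rb')) for n in('scene','side')}
a=F['side']['pixels'][300:380,320:450,::-1]; b=F['side']['pixels'][165:270,150:310,::-1]
a=cv2.resize(a,(640,394),interpolation=3);a=a[:,:]
b=cv2.resize(b,(400,262),interpolation=3)
im=np.zeros((600,800,3),np.uint8); im[:330,:536]=cv2.resize(a,(536,330)); im[335:597,:400]=b
c=cv2.resize(F['scene']['pixels'][262:345,175:300,::-1],(395,262),interpolation=3); im[335:597,402:797]=c
cv2.imwrite('pics/crop0.png',im)
def rect(P):
    (c,s,a)=cv2.minAreaRect(P[:,:2].astype(np.float32)*1000); return np.round(c,1),np.round(s,1),round(a,1)
C={n:cloud(F[n]) for n in F}
for n in F:
    w=C[n]
    for nm,z,box in(('rack',.06,(.3,.9,-.6,-.1)),('panel',.07,(.3,1.,-.3,.3))):
        m=(abs(w[...,2]-z)<.004)&(w[...,0]>box[0])&(w[...,0]<box[1])&(w[...,1]>box[2])&(w[...,1]<box[3])
        nl,lab,st,ce=cv2.connectedComponentsWithStats(m.astype(np.uint8))
        for i in range(1,nl):
            if st[i,4]>150:
                P=w[lab==i]; print(n,nm,st[i,4],ce[i].round(),rect(P),'z',np.median(P[:,2]).round(4))
for n,u,v in(('side',363,333),('side',390,316),('side',415,299),('scene',207,278),('scene',233,297),('scene',261,315),('side',180,189),('side',268,136),('scene',440,150)):
    print(n,u,v,C[n][v-3:v+4,u-3:u+4].reshape(-1,3)[[24]].round(3), onz(F[n],u,v,.09).round(3))
E
```

```text
scene rack 1998 [238. 315.] (array([ 514.8, -264.7]), array([ 58.8, 207.9]), 85.7) z 0.0596
scene panel 3588 [387. 192.] (array([551.2, 182. ]), array([246. , 172.5]), 3.9) z 0.0704
scene panel 176 [529. 207.] (array([825.1, 290.6]), array([108.1,  11.1]), 9.6) z 0.0698
side rack 2090 [386. 334.] (array([ 515.1, -265.4]), array([ 59.5, 208.5]), 85.9) z 0.0605
side rack 172 [440. 352.] (array([ 532.5, -352.8]), array([33.1, 35. ]), 18.8) z 0.0575
side rack 154 [423. 394.] (array([ 444.9, -382.3]), array([23.2, 34.8]), 26.9) z 0.0578
side panel 3784 [229. 213.] (array([550.8, 181.8]), array([246.3, 170.1]), 3.4) z 0.0696
side panel 161 [364. 347.] (array([ 446.5, -263.8]), array([29.1, 36.3]), 38.7) z 0.0676
side 363 333 [[ 0.452 -0.259  0.091]] [ 0.452 -0.259  0.09 ]
side 390 316 [[ 0.517 -0.262  0.082]] [ 0.511 -0.266  0.09 ]
side 415 299 [[ 0.579 -0.267  0.082]] [ 0.571 -0.272  0.09 ]
scene 207 278 [[ 0.448 -0.256  0.089]] [ 0.449 -0.256  0.09 ]
scene 233 297 [[ 0.509 -0.258  0.081]] [ 0.516 -0.264  0.09 ]
scene 261 315 [[ 0.574 -0.262  0.081]] [ 0.58  -0.267  0.09 ]
side 180 189 [[0.455 0.212 0.144]] [0.5   0.287 0.09 ]
side 268 136 [[0.768 0.304 0.11 ]] [0.793 0.333 0.09 ]
scene 440 150 [[0.658 0.183 0.2  ]] [0.588 0.353 0.09 ]
```

View pics/crop0.png

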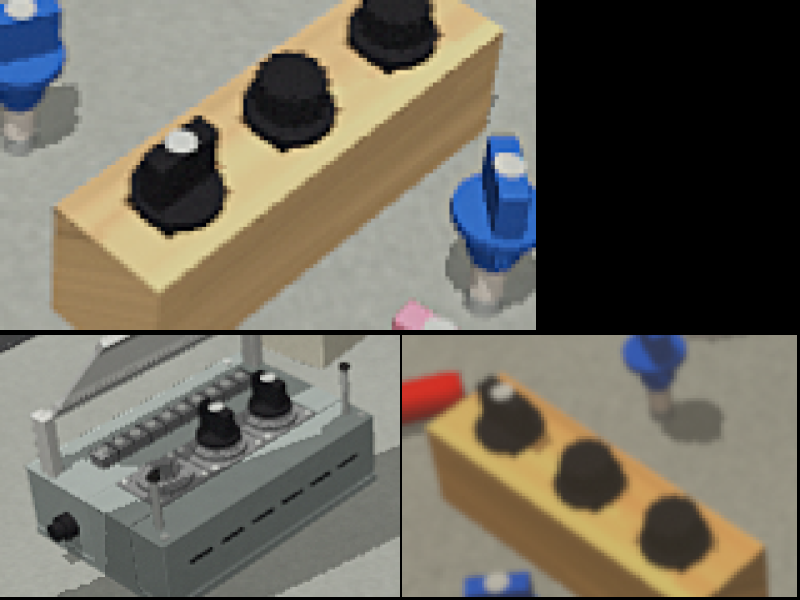

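The crop confirms that the near (−x) rack slot holds the black bar-grip carrier. The two other rack knobs are round, and the blue and pink ones are look-alikes. The empty holder is the panel's −x place, and the guard hinge is on the world +y side.

```bash
python3 - <<'E'
from h import *
import pickle
F={n:pickle.load(open(n+'0.pkl','rb')) for n in('scene','side')}
C={n:cloud(F[n]) for n in F}
yaw=np.radians(3.65); c,s=np.cos(yaw),np.sin(yaw); Rm=np.array([[c,s],[-s,c]])
for n in F:
    w=C[n].copy(); q=(w[...,:2]-[.551,.182])@Rm.T; w[...,:2]=q
    ins=(abs(q[...,0])<.125)&(abs(q[...,1])<.09)
    for z0,z1 in((.0805,.0835),(.099,.103),(.074,.078)):
        m=ins&(w[...,2]>z0)&(w[...,2]<z1)
        nl,lab,st,ce=cv2.connectedComponentsWithStats(m.astype(np.uint8))
        for i in range(1,nl):
            if st[i,4]>12:
                P=w[lab==i]; print(n,z0,st[i,4],ce[i].round(),'x',np.percentile(P[:,0],[2,98]).round(3),'y',np.percentile(P[:,1],[2,98]).round(3))
    m=(w[...,2]>.125)&(w[...,2]<.24)&(abs(q[...,0])<.1)&(abs(q[...,1])<.1)
    P=w[m]; 
    if n=='side' or 1:
        h=np.histogram2d(P[:,1],P[:,2],bins=[np.arange(-.1,.101,.01),np.arange(.12,.25,.01)])[0].astype(int); print(h)
E
```

```text
scene 0.0805 113 [376. 168.] x [-0.085 -0.003] y [0.027 0.046]
scene 0.0805 36 [407. 178.] x [0.019 0.038] y [0.028 0.045]
scene 0.0805 68 [424. 184.] x [0.05  0.086] y [0.028 0.047]
scene 0.099 22 [410. 190.] x [0.058 0.066] y [-0.034 -0.003]
scene 0.074 30 [369. 170.] x [-0.083 -0.039] y [0.027 0.035]
scene 0.074 132 [359. 181.] x [-0.081 -0.039] y [-0.039  0.005]
scene 0.074 27 [423. 188.] x [0.053 0.086] y [0.027 0.038]
scene 0.074 81 [383. 192.] x [-0.02   0.021] y [-0.039 -0.004]
scene 0.074 81 [409. 201.] x [0.039 0.081] y [-0.039 -0.006]
[[  0   0   0   0   0   0   0   0   0   0   0   0]
 [  0   0   0   0   0   0   0   0   0   0   0   0]
 [  0   0   0   0   0   0   0   0   0   0   0   0]
 [  0   0   0   0   0   0   0   0   0   0   0   0]
 [  0   0   0   0   0   0   0   0   0   0   0   0]
 [  0   0   0   0   0   0   0   0   0   0   0   0]
 [  0   0   0   0   0   0   0   0   0   0   0   0]
 [  0   0   0   0   0   0   0   0   0  64   3   0]
 [  0   0   0   0   0   0   0   0  31  28   0   0]
 [  0   0   0   0   0   0   6  49  10   0   0   0]
 [  0   0   0   0   0   6  48   2   0 
[... 1403 characters left out ...]
  0   0   0   0   0   0   0   0   0]
 [  0   0   0   0   0   0   0   0   6 282  34   0]
 [  0   0   0   0   0   0   0  11  95  90  10   0]
 [  0   0   0   0   0   0  32 145   6   0   0   0]
 [  0   0   0   0   0  66 103   0   0   0   0   0]
 [  0   0   0   0  85  71   0   0   0   0   0   0]
 [  0   0   0 104  44   0   0   0   0   0   0   0]
 [  0   6 123  23   0   0   0   0   0   0   0   0]
 [ 43 145   4   0   0   0   0   0   0   0   0   0]
 [ 12   0   0   0   0   0   0   0   0   0   0   0]
 [  0   0   0   0   0   0   0   0   0   0   0   0]
 [  0   0   0   0   0   0   0   0   0   0   0   0]
 [  0   0   0   0   0   0   0   0   0   0   0   0]
 [  0   0   0   0   0   0   0   0   0   0   0   0]]
```

Call:
servo_tool([
  [[0, -0.009, 0.014, -0.004, 0], [0, -0.009, 0.014, -0.004, 0], [0, -0.009, 0.014, -0.004, 0], [0, -0.009, 0.014, -0.004, 0], [0, -0.009, 0.014, -0.004, 0], [0, -0.009, 0.014, -0.004, 0], [0, -0.009, 0.014, -0.004, 0], [0, -0.009, 0.012, -0.005, 0]],
])

```text
time: 0.9
tool_pos: [0.5523, 0.1113, 0.2122]
tool_rot: [0.0, 0.707, 0.707, 0.0]
contact_force: [-0.4, 0.4, 0.2]
gripper_width: 0.002
grasp_force: 0.0
```

Call:
servo_tool([
  [[0, 0, 0.012, 0, 0], [0, -0.001, 0.012, 0, 0], [0, -0.001, 0.012, 0, 0], [0, -0.001, 0.012, 0, 0], [0, -0.001, 0.012, 0, 0], [0, -0.001, 0.012, 0, 0], [0, -0.001, 0.012, 0, 0], [0, -0.001, 0.012, 0, 0]],
])

```text
time: 1.7
tool_pos: [0.5487, 0.2063, 0.2193]
tool_rot: [0.003, 0.707, 0.707, 0.003]
contact_force: [-5.3, -8.1, 26.5]
gripper_width: -0.0
grasp_force: 1.7
```

Call:
servo_tool([
  [[0, 0, 0.006, 0, 0], [0, 0, 0.006, 0, 0], [0, 0, 0.006, 0, 0], [0, 0, 0.005, 0, 0], [0, 0, 0.005, 0, 0], [0, 0, 0.004, 0, 0], [0, 0, 0, 0, 0], [0, 0, 0, 0, 0]],
])

```text
time: 2.5
tool_pos: [0.5453, 0.2386, 0.2113]
tool_rot: [-0.001, 0.707, 0.707, -0.0]
contact_force: [-2.0, 0.1, 0.1]
gripper_width: -0.002
grasp_force: 0.0
```

Call:
servo_tool([
  [[0, 0, 0.004, 0, 0], [0, 0, 0.004, 0, 0], [0, 0, 0.003, 0, 0], [0, 0, 0.002, 0, 0], [0, 0, 0.002, 0, 0], [0, 0, 0, 0, 0], [0, 0, 0, 0, 0], [0, 0, 0, 0, 0]],
])

```text
time: 3.3
tool_pos: [0.5461, 0.2533, 0.2126]
tool_rot: [-0.0, 0.707, 0.707, 0.001]
contact_force: [-0.1, -0.6, -0.5]
gripper_width: -0.003
grasp_force: 0.3
```

```bash
cat > g.py <<'E'
from h import *
def guard(f):
    w=cloud(f); c,s=np.cos(.0637),np.sin(.0637); w[...,:2]=(w[...,:2]-[.551,.182])@np.array([[c,s],[-s,c]]).T
    r=np.hypot(w[...,1]-.057,w[...,2]-.122)
    m=(abs(w[...,0])<.1)&(w[...,2]>.14)&(r>.02)&(r<.122)&(w[...,1]>-.07)
    m&=(abs(w[...,0])>.06)
    P=w[m]; a=np.arctan2(P[:,2]-.122,-(P[:,1]-.057)); return len(a),np.percentile(a,[10,50,90]).round(3)
E
python3 - <<'E'
from g import *
for n in('side','scene'):
    f=grab(n); print(n,guard(f)); save(f,n+'1.png')
E
```

```text
side (1686, array([1.822, 1.865, 1.902]))
scene (1756, array([1.831, 1.875, 1.928]))
```

View pics/side1.png

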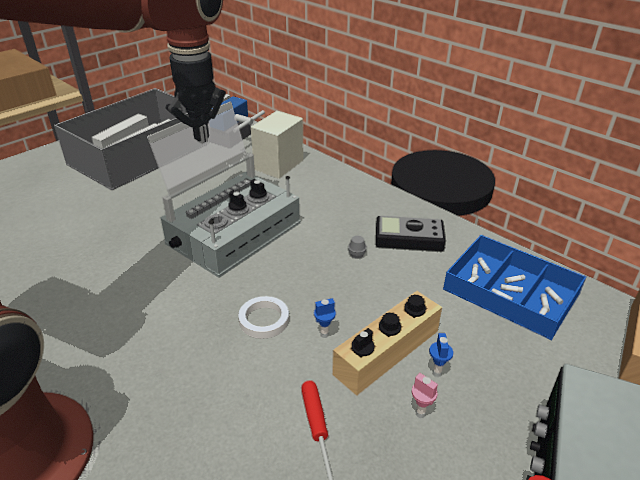

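The guard is at about 1.87 rad, close to the stop. I keep pushing until it resists.

Call:
servo_tool([
  [[0, 0, 0.002, 0, 0], [0, 0, 0.002, 0, 0], [0, 0, 0.002, 0, 0], [0, 0, 0.002, 0, 0], [0, 0, 0.002, 0, 0], [0, 0, 0, 0, 0], [0, 0, 0, 0, 0], [0, 0, 0, 0, 0]],
])

```text
time: 4.2
tool_pos: [0.546, 0.2583, 0.2121]
tool_rot: [0.003, 0.708, 0.707, -0.005]
contact_force: [-1.7, -18.9, 3.1]
gripper_width: 0.001
grasp_force: 8.7
```

```bash
python3 - <<'E'
from g import *
for n in('side','scene'): print(n,guard(grab(n)))
E
```

```text
side (1699, array([1.869, 1.911, 1.948]))
scene (1756, array([1.88 , 1.921, 1.974]))
```

Call:
servo_tool([
  [[0, 0, -0.03, 0, 0], [0, 0, -0.05, 0, 0], [0, -0.01, -0.05, 0.005, 8], [0, -0.01, -0.05, 0.005, 8], [0, -0.01, -0.05, 0, 8], [0, -0.01, -0.05, 0, 8], [0, -0.01, -0.05, 0, 8], [0, -0.01, -0.05, 0, 8]],
])

```text
time: 5.1
tool_pos: [0.4914, -0.0948, 0.2225]
tool_rot: [0.001, 0.379, 0.925, 0.001]
contact_force: [1.0, -0.3, 0.7]
gripper_width: 0.003
grasp_force: 0.0
```

Call:
servo_tool([
  [[60, -0.01, -0.05, 0, 8], [60, -0.01, -0.05, 0, 8], [60, -0.01, -0.03, 0, 8], [60, -0.006, -0.01, 0, 8], [60, 0, 0, 0, 6], [60, 0, 0, 0, 0], [60, 0, 0, 0, 0], [60, 0, 0, 0, 0]],
])

```text
time: 5.9
tool_pos: [0.458, -0.2241, 0.222]
tool_rot: [0.0, 0.07, 0.998, 0.0]
contact_force: [-0.2, -0.5, -0.5]
gripper_width: 0.603
grasp_force: 0.0
```

```bash
python3 - <<'E'
from g import *
print(guard(grab('side')))
f=grab('wrist'); save(f,'w1.png'); print(f['s']['tool_pos'],f['s']['tool_rot'],f['s']['joint_pos'])
w=cloud(f)
for z0,z1 in((.087,.093),(.055,.063),(.064,.069)):
    m=(abs(w[...,0]-.45)<.045)&(abs(w[...,1]+.26)<.045)&(w[...,2]>z0)&(w[...,2]<z1)
    P=w[m]; print(z0,len(P),cv2.minAreaRect(P[:,:2].astype(np.float32)*1000) if len(P)>5 else '',np.nanmedian(P[:,2]) if len(P) else '')
E
```

```text
(1634, array([1.866, 1.911, 1.951]))
[ 0.45795752 -0.22409783  0.22196864] [2.07843359e-04 6.99825551e-02 9.97548192e-01 5.65356180e-05] [-6.01299326e-01 -2.12482631e-01  1.90213034e+00  3.10281629e-04
  1.45164385e+00 -2.03205288e+00]
0.087 619 ((451.10052490234375, -259.7596130371094), (12.301576614379883, 31.94463348388672), 85.89313507080078) 0.08972027896386714
0.055 4450 ((454.52386474609375, -260.3040466308594), (56.44523620605469, 84.45973205566406), 85.9558334350586) 0.05972423773026042
0.064 822 ((449.8598327636719, -259.66680908203125), (37.03997802734375, 35.35792922973633), 78.95004272460938) 0.06574869159950747
```

View pics/w1.png

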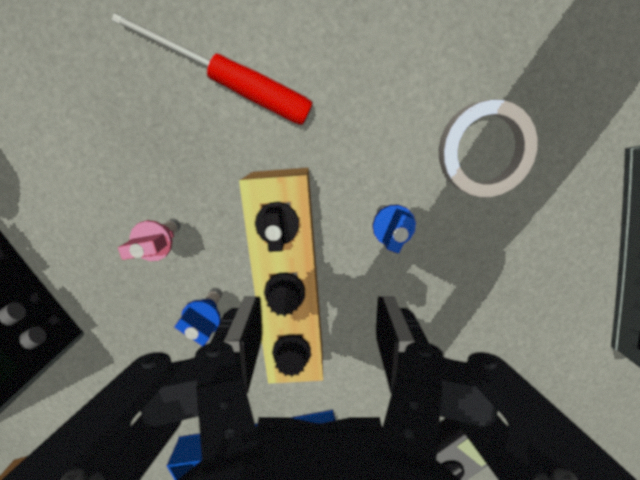

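The wrist view shows the bar carrier at (275,230), aligned with the rack. The bar is at (0.451, −0.260) with a yaw of −4.1°. I shift, turn 4° and descend.

Call:
servo_tool([
  [[50, -0.007, -0.036, 0, 4], [50, 0, 0, -0.03, 0], [50, 0, 0, -0.03, 0], [50, 0, 0, -0.03, 0], [50, 0, 0, -0.02, 0], [50, 0, 0, -0.01, 0], [50, 0, 0, 0, 0], [50, 0, 0, 0, 0]],
])

```text
time: 6.8
tool_pos: [0.4513, -0.2609, 0.1029]
tool_rot: [0.001, 0.035, 0.999, -0.0]
contact_force: [-0.1, -0.3, 0.4]
gripper_width: 0.502
grasp_force: 0.0
```

Call:
servo_tool([
  [[40, 0, 0.001, -0.01, 0], [30, 0, 0, -0.01, 0], [20, 0, 0, 0, 0], [0, 0, 0, 0, 0], [0, 0, 0, 0, 0], [0, 0, 0, 0, 0], [0, 0, 0, 0, 0], [0, 0, 0, 0, 0]],
])

```text
time: 7.6
tool_pos: [0.4507, -0.2596, 0.082]
tool_rot: [0.0, 0.035, 0.999, -0.0]
contact_force: [-0.5, -0.1, 0.1]
gripper_width: 0.123
grasp_force: 60.4
```

Call:
servo_tool([
  [[0, 0, 0, 0.01, 0], [0, 0, 0, 0.025, 0], [0, 0, 0, 0.035, 0], [0, 0, 0, 0.035, 0], [0, 0, 0.02, 0.03, 0], [0, 0.004, 0.04, 0, 0], [0, 0.004, 0.04, 0, 1], [0, 0.004, 0.04, 0, 1]],
])

```text
time: 8.4
tool_pos: [0.4628, -0.1184, 0.2184]
tool_rot: [0.001, 0.018, 1.0, -0.0]
contact_force: [0.6, 0.5, -0.9]
gripper_width: 0.127
grasp_force: 60.4
```

Call:
servo_tool([
  [[0, 0.004, 0.04, 0, 1], [0, 0.004, 0.04, 0, 1], [0, 0.004, 0.04, 0, 1], [0, 0.004, 0.04, 0, 1], [0, 0.004, 0.03, 0, 1], [0, 0.004, 0.02, 0, 1], [0, 0, 0.01, 0, 0], [0, 0, 0, 0, 0]],
])

```text
time: 9.2
tool_pos: [0.4866, 0.1011, 0.2174]
tool_rot: [0.0, -0.036, 0.999, -0.0]
contact_force: [-0.8, -0.3, -1.1]
gripper_width: 0.13
grasp_force: 60.4
```

```bash
python3 - <<'E'
from g import *
print(manip.state()['gripper_width'],manip.state()['grasp_force'])
f=grab('wrist'); save(f,'w2.png'); print(f['s']['tool_pos'],f['s']['tool_rot'],f['s']['joint_pos'])
w=cloud(f)
import pickle; pickle.dump(f,open('w2.pkl','wb'))
for n in ('side','scene'):
    g=grab(n); save(g,n+'2.png'); pickle.dump(g,open(n+'2.pkl','wb'))
    print(guard(g))
E
```

```text
0.13032637319516405 60.37680745124817
[0.48656724 0.10114948 0.21735065] [ 1.59730071e-04 -3.55296256e-02  9.99368609e-01 -6.18508957e-05] [ 5.51695684e-02 -2.42624704e-01  1.93516567e+00 -1.30923444e-04
  1.44873472e+00 -1.58668505e+00]
(983, array([1.857, 1.912, 1.948]))
(1760, array([1.877, 1.92 , 1.973]))
```

View pics/w2.png

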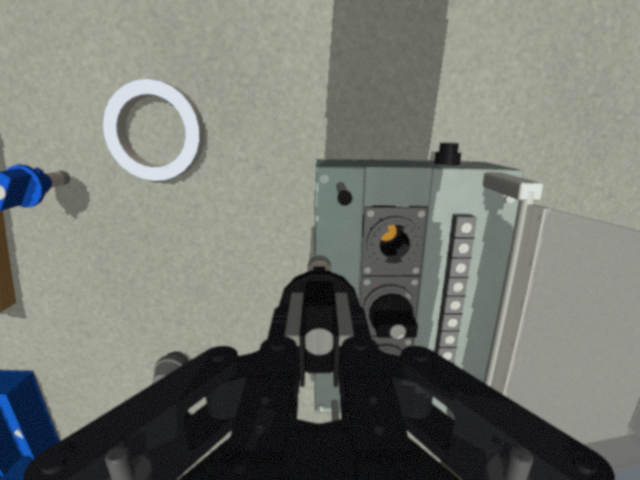

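The wrist view shows the empty bore at about (394,240), keyways along the panel's x, the guard folded back at right, and the carrier held between the fingers. I fit the bezel next.

```bash
python3 - <<'E'
from g import *
import pickle
for n in('w2','side2','scene2'):
    f=pickle.load(open(n+'.pkl','rb')); w=cloud(f)
    h=np.array([.4917,.1604]); d=np.hypot(*(w[...,:2]-h).transpose(2,0,1))
    m=(d<.03)&(abs(w[...,2]-.076)<.0025)
    P=w[m]; print(n,len(P), cv2.minEnclosingCircle(P[:,:2].astype(np.float32)*1000), cv2.minAreaRect(P[:,:2].astype(np.float32)*1000), np.median(P[:,2]).round(4))
    if n=='w2':
        for k in range(12):  # inner/outer edges by fitting circle to hull
            pass
        hull=cv2.convexHull(P[:,:2].astype(np.float32)*1000)[:,0]
        print(cv2.fitEllipse(hull))
        # bore: dark/low region inside
        lo=(d<.03)&(w[...,2]<.066); v,u=np.nonzero(lo); print('hole px',len(u),u.min() if len(u) else 0,u.max() if len(u) else 0,v.min() if len(u) else 0,v.max() if len(u) else 0)
        uv=proj(f,[[*h,.076]]); print('proj',uv)
        x,y=uv[0].astype(int); c=f['pixels'][y-45:y+45,x-45:x+45,::-1]; cv2.imwrite('pics/hole.png',cv2.resize(c,(540,540),interpolation=3)); print(x,y)
# tip visibility side/scene
E
```

```text
w2 1452 ((493.0956115722656, 162.52279663085938), 22.889970779418945) ((493.0601806640625, 162.34881591796875), (45.074729919433594, 44.727256774902344), 50.68171691894531) 0.0752
((493.03387451171875, 162.50885009765625), (45.0954704284668, 45.422386169433594), 144.00726318359375)
hole px 836 362 409 205 259
proj [[392.27454414 242.5013354 ]]
392 242
side2 136 ((491.04498291015625, 159.97509765625), 23.219945907592773) ((492.0586853027344, 160.85728454589844), (42.683433532714844, 43.80763626098633), 35.24091720581055) 0.0753
scene2 140 ((494.0446472167969, 163.24456787109375), 25.17160987854004) ((492.3077697753906, 161.15115356445312), (43.651527404785156, 45.10136413574219), 33.95771789550781) 0.0759
```

View pics/hole.png

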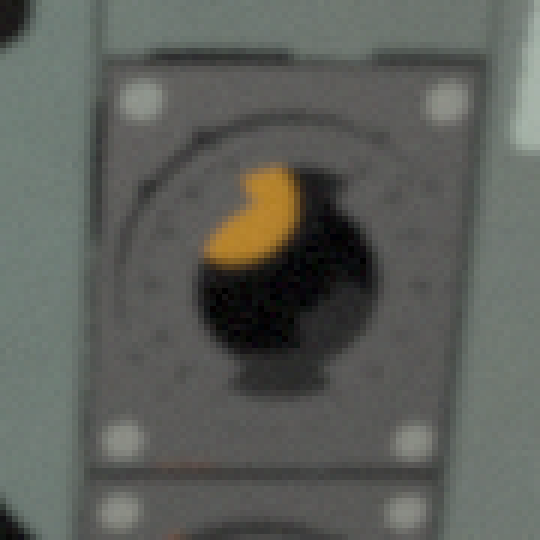

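Call:
servo_tool([
  [[0, 0.003, 0.02, 0, 0], [0, 0.002, 0.02, -0.005, 0], [0, 0.001, 0.015, -0.015, 0], [0, 0, 0.006, -0.02, 0], [0, 0, 0, -0.01, 0], [0, 0, 0, 0, 0], [0, 0, 0, 0, 0], [0, 0, 0, 0, 0]],
])

```text
time: 10.15
tool_pos: [0.4933, 0.1611, 0.1679]
tool_rot: [0.001, -0.034, 0.999, 0.0]
contact_force: [1.1, -0.1, -0.2]
gripper_width: 0.124
grasp_force: 60.4
```

```bash
python3 - <<'E'
from g import *
import pickle
t=manip.state()['tool_pos']; print(t)
for n in('side','scene'):
    f=grab(n); pickle.dump(f,open(n+'3.pkl','wb')); w=cloud(f)
    d=np.hypot(*(w[...,:2]-t[:2]).transpose(2,0,1))
    for z0,z1 in((.083,.108),(.117,.132),(.138,.144)):
        m=(d<.03)&(w[...,2]>z0)&(w[...,2]<z1); P=w[m]
        if len(P): print(n,z0,len(P),'x',np.percentile(P[:,0],[3,97]).round(4),'y',np.percentile(P[:,1],[3,97]).round(4),P.mean(0).round(4))
ims=[]
for n in('side','scene'):
    f=pickle.load(open(n+'3.pkl','rb')); u,v=proj(f,[[t[0],t[1],.11]])[0].astype(int)
    c=np.ascontiguousarray(f['pixels'][v-50:v+50,u-50:u+50,::-1]); c=cv2.resize(c,(400,400),interpolation=3)
    for z in(.088,.110,.138,.076):
        p=(proj(f,[[t[0],t[1],z]])[0]-[u-50,v-50])*4; cv2.circle(c,tuple(int(x) for x in p),2,(0,0,255),-1)
    ims.append(c)
cv2.imwrite('pics/pre.png',np.hstack(ims))
E
```

```text
[0.49329531 0.16105976 0.16786842]
side 0.083 33 x [0.4855 0.4974] y [0.1516 0.159 ] [0.4907 0.1546 0.1026]
side 0.117 41 x [0.4837 0.4987] y [0.1488 0.1604] [0.4901 0.1539 0.1252]
side 0.138 21 x [0.4777 0.496 ] y [0.1478 0.1599] [0.4856 0.1529 0.1397]
scene 0.083 27 x [0.4892 0.5013] y [0.1514 0.1603] [0.4959 0.1552 0.1029]
scene 0.117 37 x [0.4873 0.5022] y [0.1507 0.1612] [0.4962 0.1549 0.1248]
scene 0.138 21 x [0.4869 0.5093] y [0.1477 0.163 ] [0.4996 0.1542 0.1401]
```

View pics/pre.png

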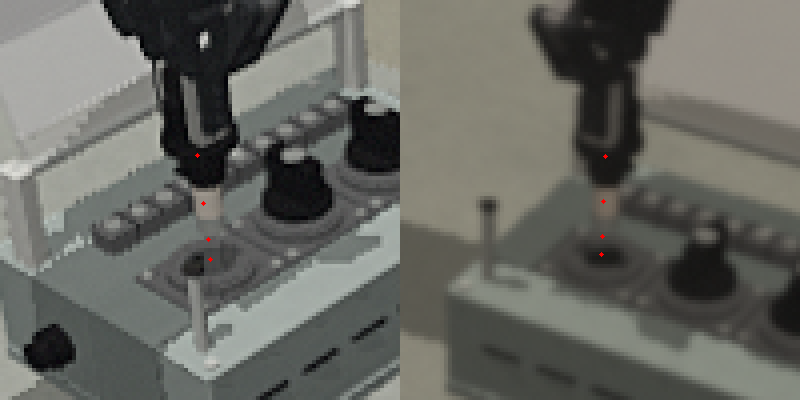

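Call:
servo_tool([
  [[0, -0.001, 0.0017, 0, 0], [0, 0, 0, -0.01, 0], [0, 0, 0, -0.01, 0], [0, 0, 0, -0.01, 0], [0, 0, 0, -0.008, 0], [0, 0, 0, -0.004, 0], [0, 0, 0, 0, 0], [0, 0, 0, 0, 0]],
])

```text
time: 11.05
tool_pos: [0.4918, 0.1632, 0.125]
tool_rot: [0.0, -0.035, 0.999, 0.0]
contact_force: [1.2, 0.3, -0.0]
gripper_width: 0.124
grasp_force: 60.4
```

Call:
servo_tool([
  [[0, 0, 0, -0.002, 0], [0, 0, 0, -0.002, 0], [0, 0, 0, -0.002, 0], [0, 0, 0, -0.002, 0], [0, 0, 0, -0.002, 0], [0, 0, 0, -0.002, 0], [0, 0, 0, -0.001, 0], [0, 0, 0, 0, 0]],
])

```text
time: 11.85
tool_pos: [0.4915, 0.1631, 0.1116]
tool_rot: [-0.0, -0.035, 0.999, -0.0]
contact_force: [0.1, 0.5, -0.4]
gripper_width: 0.127
grasp_force: 60.4
```

Call:
servo_tool([
  [[0, 0, 0, -0.002, 0], [0, 0, 0, -0.001, 0], [0, 0, 0, -0.001, 0], [0, 0, 0, -0.001, 0], [0, 0, 0, -0.001, 0], [0, 0, 0, -0.001, 0], [0, 0, 0, -0.001, 0], [0, 0, 0, 0, 0]],
])

```text
time: 12.65
tool_pos: [0.4919, 0.1631, 0.1042]
tool_rot: [0.0, -0.035, 0.999, 0.0]
contact_force: [-1.6, -0.0, 4.7]
gripper_width: 0.13
grasp_force: 61.2
```

Call:
servo_tool([
  [[0, 0, 0, -0.001, 0], [0, 0, 0, -0.001, 0], [0, 0, 0, -0.001, 0], [0, 0, 0, -0.001, 0], [0, 0, 0, -0.001, 0], [0, 0, 0, 0, 0], [0, 0, 0, 0, 0], [0, 0, 0, 0, 0]],
])

```text
time: 13.45
tool_pos: [0.492, 0.1632, 0.0998]
tool_rot: [0.0, -0.035, 0.999, -0.0]
contact_force: [-3.5, -0.6, 8.2]
gripper_width: 0.13
grasp_force: 61.5
```

Call:
servo_tool([
  [[0, -0.0005, 0, -0.001, 0], [0, 0, 0, -0.001, 0], [0, 0, 0, 0, 0], [0, 0, 0, -0.001, 0], [0, 0, 0, 0, 0], [0, 0, 0, -0.0005, 0], [0, 0, 0, 0, 0], [0, 0, 0, 0, 0]],
])

```text
time: 14.25
tool_pos: [0.4919, 0.1632, 0.0972]
tool_rot: [0.001, -0.035, 0.999, -0.0]
contact_force: [-5.0, -1.8, 11.4]
gripper_width: 0.123
grasp_force: 62.3
```

Call:
servo_tool([
  [[0, -0.0007, 0, -0.001, 0], [0, 0, 0, 0, 0], [0, 0, 0, 0, -4], [0, 0, 0, 0, -5], [0, 0, 0, 0, -5], [0, 0, 0, 0, -5], [0, 0, 0, 0, -5], [0, 0, 0, 0, 0]],
])

```text
time: 15.05
tool_pos: [0.4932, 0.1635, 0.0973]
tool_rot: [0.003, 0.174, 0.985, 0.001]
contact_force: [0.1, -0.7, 11.3]
gripper_width: 0.125
grasp_force: 62.1
```

```bash
python3 - <<'E'
from g import *
s=manip.state(); print(s['tool_pos'],s['contact_force'],s['ft_torque'],np.degrees(2*np.arctan2(s['tool_rot'][1],s['tool_rot'][2])))
E
```

```text
[0.49315284 0.16349038 0.09733121] [ 0.05395669 -0.72603141 11.33287355] [-0.14997836  0.04072453 -0.01007888] 20.093767441950767
```

Call:
servo_tool([
  [[0, 0, 0, 0, -6], [0, 0, 0, 0, -6], [0, 0, 0, 0, -6], [0, 0, 0, 0, -6], [0, 0, 0, 0, -6], [0, 0, 0, 0, -6], [0, 0, 0, 0, -6], [0, 0, 0, 0, -6]],
])

```text
time: 15.85
tool_pos: [0.4933, 0.1635, 0.0973]
tool_rot: [0.003, 0.561, 0.828, 0.002]
contact_force: [0.4, -0.1, 10.6]
gripper_width: 0.124
grasp_force: 62.1
```

Call:
servo_tool([
  [[0, 0, 0, 0, -4], [0, 0, 0, 0, -4], [0, 0, 0, 0, -3], [0, 0, 0, 0, -3], [0, 0, 0, 0, -2], [0, 0, 0, 0, -1], [0, 0, 0, 0, 0], [0, 0, 0, 0, 0]],
])

```text
time: 16.65
tool_pos: [0.4932, 0.1635, 0.0973]
tool_rot: [0.002, 0.676, 0.737, 0.003]
contact_force: [0.2, -0.3, 10.5]
gripper_width: 0.126
grasp_force: 62.1
```

```bash
cat > st.py <<'E'
from g import *
s=manip.state(); print(s['tool_pos'],s['contact_force'],s['ft_torque'],np.degrees(2*np.arctan2(s['tool_rot'][1],s['tool_rot'][2])),s['gripper_width'])
E
python3 st.py
```

```text
[0.49324866 0.16345791 0.09732626] [ 0.24589145 -0.31930168 10.49783739] [-0.10141964  0.05788919  0.02030585] 85.01133456271023 0.12615045857325133
```

Call:
servo_tool([
  [[0, 0, 0, 0, -1], [0, 0, 0, 0, -1], [0, 0, 0, 0, -1], [0, 0, 0, 0, -1], [0, 0, 0, 0, 0], [0, 0, 0, 0, 0], [0, 0, 0, 0, 0], [0, 0, 0, 0, 0]],
])

```text
time: 17.45
tool_pos: [0.4932, 0.1635, 0.0973]
tool_rot: [0.002, 0.701, 0.713, 0.003]
contact_force: [0.1, -0.4, 11.1]
gripper_width: 0.131
grasp_force: 62.1
```

```bash
python3 st.py
```

```text
[0.49323174 0.16346667 0.09731614] [ 0.09789077 -0.40534429 11.08914485] [-0.11734811  0.038596    0.0196119 ] 89.00912541862948 0.13065405519985152
```

Call:
servo_tool([
  [[0, 0, 0, 0, -1], [0, 0, 0, 0, -1], [0, 0, 0, 0, -1], [0, 0, 0, 0, -1], [0, 0, 0, 0, -1], [0, 0, 0, 0, 0], [0, 0, 0, 0, 0], [0, 0, 0, 0, 0]],
])

```text
time: 18.25
tool_pos: [0.4932, 0.1635, 0.0973]
tool_rot: [0.002, 0.731, 0.682, 0.003]
contact_force: [0.2, 0.1, 11.2]
gripper_width: 0.127
grasp_force: 62.1
```

```bash
python3 st.py
```

```text
[0.4931825  0.16348358 0.09728882] [ 0.18733327  0.05032281 11.15131268] [-0.13663241  0.05551796  0.02789008] 94.00759856256525 0.12698591801683554
```

Call:
servo_tool([
  [[0, 0, 0, 0, -1], [0, 0, 0, 0, -1], [0, 0, 0, 0, -1], [0, 0, 0, 0, -1], [0, 0, 0, 0, 0], [0, 0, 0, 0, 0], [0, 0, 0, 0, 0], [0, 0, 0, 0, 0]],
])

```text
time: 19.05
tool_pos: [0.493, 0.1635, 0.0973]
tool_rot: [0.002, 0.755, 0.656, 0.003]
contact_force: [-1.4, 1.0, 11.2]
gripper_width: 0.125
grasp_force: 62.2
```

```bash
python3 st.py; python3 - <<'E'
from g import *
t=manip.state()['tool_pos']; ims=[]
for n in('side','scene'):
    f=grab(n); u,v=proj(f,[[t[0],t[1],.09]])[0].astype(int); print(guard(f))
    ims.append(cv2.resize(np.ascontiguousarray(f['pixels'][v-40:v+40,u-40:u+40,::-1]),(400,400),interpolation=3))
cv2.imwrite('pics/turned.png',np.hstack(ims))
E
```

```text
[0.49297461 0.16354313 0.0972867 ] [-1.39689677  0.9850364  11.18534007] [-0.10139589  0.17144848  0.10872179] 97.98130117588632 0.12516090609275132
(2045, array([0.567, 1.895, 1.944]))
(1396, array([0.529, 1.915, 1.969]))
```

View pics/turned.png

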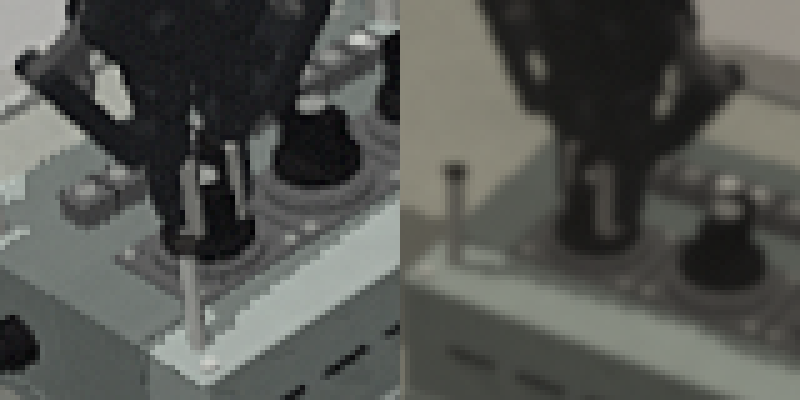

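The carrier's flange is down on the bezel, with 11 N of push. It has turned a quarter turn clockwise, plus the play, onto its stop, where the torque rose. The guard reads about 1.91 rad, at its stop, and the knob is still gripped, so I hand it in.

```bash
python3 -c "
from plant import manip
print(manip.job_done())"
```

```text
the job is handed in; nothing more can be done
None
```

The job is handed in (no verdict was returned): the guard is folded back to its stop, and the bar-knob carrier is fitted in the panel's empty −x holder, pushed down, turned clockwise to its stop and still held there.

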